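Turn the steam down and hold the sprung hatch ajar

TASK

Turn the heat knob clockwise until its white pointer stands on the red mark of its dial. Then raise the steam box's sprung hatch, which has a black bar handle, just past its balance point (the red collar on the side guides, 50 degrees open) without letting it swing up towards wide open, ease it back and hold it just below the balance point, with its side pins in the green stretch of the guides (36 to 46 degrees open). Finish while still holding the hatch there with the gripper, leave the knob at its mark, and leave the other things on the table where they are.

Things in the scene. Friction and masses are not known exactly. Their poses are not given: they have to be found in the camera images.
- dial (a joint): angle of the black heat knob on the blue control box (150 x 150 x 50 mm, stands on the table): 0 with the pointer towards the control's -x side, growing clockwise seen from above, 2.0 rad at the red mark; range 0 to 5.2; starts between 0.6 and 1.4. It turns with light friction and stays where it is left.
- dial_grip (a point): point on the knob's vertical axis, 84 mm above the table, in the knob's upright grip bar: 56 mm long, 16 mm wide, 34 mm tall, its top 12 mm above this point; below it (from 22 mm under this point) is a round flange of 56 mm diameter. The axes are the control box's (z up, fixed to the box, they do not turn with the knob). At joint value a the bar lies along (-cos a, sin a, 0) in these axes, which is also where the white pointer points.
- dial_mark (a point): the red mark on the white dial plate, 54.5 mm from the knob's axis, fixed to the control box
- hatch (a joint): opening angle of the hatch, rad: 0 shut (start), 1.4 against its stop. A spring balances its weight at 0.873 (50 degrees): below that it falls shut, above that it swings up by itself. At the bar the pull is about 1.5 N towards shut when shut, under 1 N near the balance point. The pins on its sides run along the guides: red collar at 0.873, green stretch 0.63 to 0.80.
- hatch_hinge (a point): middle of the hinge line at the far upper edge of the green steam box (200 deep x 260 wide x 120 mm high), 125 mm above the table, fixed to the box. Axes: x from handle side to hinge side, y along the hinge, z up. The steel hatch, 8 mm thick, reaches 205 mm from the hinge in -x; it opens about +y, its handle edge rising. Curved guide rods at y = +-152 mm, 230 mm above the table at most: pass over them.
- hatch_handle (a point): centre of the hatch's black round handle bar, 14 mm thick, 135 mm free length along the hinge's y between two posts; when shut it lies 205 mm in -x of the hinge line and 50 mm above it, 42 mm above the surface of its front edge. It moves with the hatch, on a circle about the hinge line. Gripped lightly, the bar turns between the fingers, so the gripper may keep pointing down.
- jar: amber glass jar with steel cap, 56 mm across, 80 mm tall, stands behind the heat control; origin at its underside; to be left alone
- brush: hand brush lying in front of the heat control; origin at its underside; to be left alone
- cup: blue cup, 70 mm across, 80 mm tall, stands behind the steam box; origin at its underside; to be left alone
- basin: red bowl, 170 mm across, 60 mm tall; origin at its underside; to be left alone
- spray: green bottle, 60 mm across, 170 mm tall; origin at its underside; to be left alone
- mallet: hammer lying on the table; origin at its underside; to be left alone
- stamp: wooden printing block 90 x 60 x 35 mm; origin at its underside; to be left alone
Not all that is in view belongs to the job. Of the things like the part that bears dial, leave any that is orange; of the rest the smaller one is meant.

How it is judged:
By the outcome, as a careful person would: the job done as asked, in the order asked, and still so for the second after the job is handed in, while the arm keeps its last pose, push and grip.
It also fails if it takes over 58 s, if anything falls off the work surface, if the arm or the gripper's body presses on something with over 40 N, if the wrist force passes 120 N, or if a joint passes its speed limit or range.

ROBOT

A 6-joint arm with a two-finger parallel gripper is mounted at the origin on the work surface. World frame = base frame: x ahead of the robot, y to its left, z up, the work surface at z = 0. Lengths are in m, angles in degrees, forces in N, time in s.
With the tool pointing down it reaches from about 0.4 to 0.825 m from the base axis. Payload 7 kg.
Tool frame: the origin (TCP) lies at the very end of the fingers, on their centre line; the grasp point (between the pads) lies 19 mm behind it; x points along the fingers, y is the direction in which the jaws open and shut, and the axes are right-handed (so a half turn about x gives the same grasp; the last joint's range is limited). The gripper opens to 88 mm and grips with 3 to 60 N. Pads are 19 mm wide; open, the fingers measure 130 mm over their backs; the gripper's body (78 mm by 193 mm) begins 47 mm behind the grasp point.
Start: joints at [-54.884, 20.546, 0.682, 0, -70.136, -16.507], TCP at [0.215, -0.64, 0.227] pointing down, gripper open.
Joint ranges: [-176.03, 176.03], [-82.01, 121.73], [-58.28, 71.71], [-173.87, 95.51], [-174.79, -0.11], [-173.66, 173.66]. Speed limits (degrees/s): [136.94, 136.94, 172.46, 180, 180, 180].

INTERFACE

Orientations are given as [roll, pitch, yaw] about the fixed x, y, z axes, in that order (R = Rz(yaw) Ry(pitch) Rx(roll)).
In Python, from plant import monitor, eyes, ticket gives the robot as it stands. The module is installed in compiled form; this text tells all that it offers.
- The arm moves only by the shell command python3 -m crank 'ROWS'. ROWS is JSON, a list of rows, each an object with "linear": the shift along the world's x, y, z in units of 60 mm (1.0 is 60 mm), a list of three; "rot": the turn, a rotation vector about the world's x, y, z in units of 5 degrees (1.0 is 5 degrees), a list of three; "hand": the opening, from 0 (shut) to 1 (fully open). In form: [{"linear": [tx, ty, tz], "rot": [ax, ay, az], "hand": hand}, ...]. A call has 1 to 20 rows; each row shifts and turns the pose as measured when the row begins; what a row does not reach is not made up. A row lasts 1/8 s, in which the tool goes at most 62.5 mm and 10.7 degrees, less where a joint would pass 70% of its speed; a pose out of reach is approached as far as the arm can. A call is refused whole if a number of a shift passes 1 or a number of a turn 1, either way. A call with a gripper value outside its range is refused whole. The fingers move at their own pace and stop on an object; the grip force is fixed at half the most. Time passes only in rows, so rows that do not move let the fingers close. It gives the time, the measured TCP pose, the force and the opening at its end, in the units of the state.
- monitor.get_obs(): the state, without advancing time (a new reading comes with each control period).
- eyes.snapshot(name): name is "scene" or "top"; returns a dict with "image" (420x560x3 uint8, red, green, blue), "depth" (420x560 float32, m along the optical axis (not along the pixel's ray), 0 where there is no reading), "K" (3x3 intrinsics, pixels), "camera_from_world" (4x4, takes a point from world to camera coordinates). Camera axes: x right, y up, looking along -z (the intrinsics and any distortion apply to the point x, -y, -z); pixel columns grow to the right and rows downward; lengths in m; the calibration is good to about 2 mm. A picture is of the moment at which its call begins.
- ticket.close_job(): hands the job in, once; it reports no verdict.
The state is a dict: "clock": time; "joint_pos": joint angles; "qvel": joint speeds; "tau": joint torques, N m; "tool_pos": TCP position; "orientation": TCP orientation; "force": force on the tool from outside, world axes, zero at the start; "moment": the same for the moment, N m; "opening": finger opening in m.
Only numpy, scipy, OpenCV 4.12 (cv2) and the standard library are available. Lean on these libraries where they do the work, as an engineer would, in place of code of your own. Each camera call takes 0.05 s, during which the arm holds its last target.

## Working session

There is one attempt and no reset: what is moved stays moved. The work goes in short steps, Python scripts to look and compute and a shell command to move; the robot and the scene stay as the last step left them, time stands still between calls to the robot, and variables do not carry over. Pictures are saved under pics/ and viewed, and the job is handed in when it is done.

```bash
mkdir -p pics
cat > h.py <<'E'
import numpy as np, cv2
from plant import monitor, eyes, ticket
def snap(n):
    s=eyes.snapshot(n); np.savez(f'{n}.npz',**s); return s
def load(n): return dict(np.load(f'{n}.npz'))
def pt(s,u,v):
    d=s['depth'][int(v),int(u)]; K=s['K']
    p=np.array([(u-K[0,2])/K[0,0]*d,-(v-K[1,2])/K[1,1]*d,-d,1]); return (np.linalg.inv(s['camera_from_world'])@p)[:3]
def cloud(s):
    K=s['K'];h,w=s['depth'].shape;v,u=np.mgrid[:h,:w];d=s['depth']
    P=np.stack([(u-K[0,2])/K[0,0]*d,-(v-K[1,2])/K[1,1]*d,-d,np.ones_like(d)],-1)
    return (P@np.linalg.inv(s['camera_from_world']).T)[...,:3]
def ray(s,u,v,z):
    K=s['K'];M=np.linalg.inv(s['camera_from_world']);d=M[:3,:3]@np.array([(u-K[0,2])/K[0,0],-(v-K[1,2])/K[1,1],-1]);o=M[:3,3]
    return o+d*(z-o[2])/d[2]
def proj(s,p):
    c=s['camera_from_world']@np.append(p,1);K=s['K'];return K[0,0]*c[0]/-c[2]+K[0,2],-K[1,1]*c[1]/-c[2]+K[1,2]
E
python3 - <<'E'
from h import *
for n in('scene','top'):
    s=snap(n); cv2.imwrite(f'pics/{n}0.png',cv2.resize(s['image'][...,::-1],(800,600),interpolation=cv2.INTER_CUBIC)); print(s['K'],(s['depth']>0).mean(),s.keys())
print(monitor.get_obs())
E
```

```text
[[440.29357182   0.         278.81995822]
 [  0.         440.29357182 217.91862678]
 [  0.           0.           1.        ]] 0.9962585034013606 dict_keys(['image', 'depth', 'K', 'camera_from_world'])
[[442.45507231   0.         282.0525563 ]
 [  0.         442.45507231 210.82406616]
 [  0.           0.           1.        ]] 0.9959608843537415 dict_keys(['image', 'depth', 'K', 'camera_from_world'])
{'clock': 0.1, 'joint_pos': array([-5.48833668e+01,  2.05873274e+01,  6.39837360e-01, -1.67199322e-02,
       -7.01375843e+01, -1.65040413e+01]), 'qvel': array([ 0.07969068, -0.16870336,  0.20675302,  0.04678503, -0.02607799,
       -0.05310881]), 'tau': array([-1.95888832e-03, -5.84162879e+01,  2.93755549e+01,  7.01564580e+00,
        1.01969161e-02, -5.10868335e-05]), 'tool_pos': array([ 0.21523379, -0.63930188,  0.22572582]), 'orientation': array([ 96.03718561,  89.91348532, 114.6440851 ]), 'force': array([-0.73135407, -0.76882234, -0.25755016]), 'moment': array([-0.01398615, -0.00192673,  0.0011428 ]), 'opening': 0.08781996497506317}
```

View pics/scene0.png

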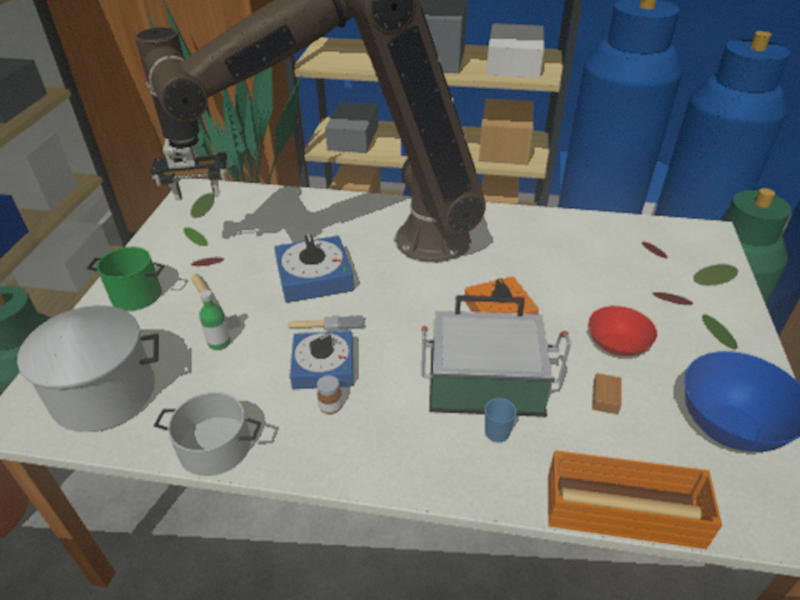

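View pics/top0.png

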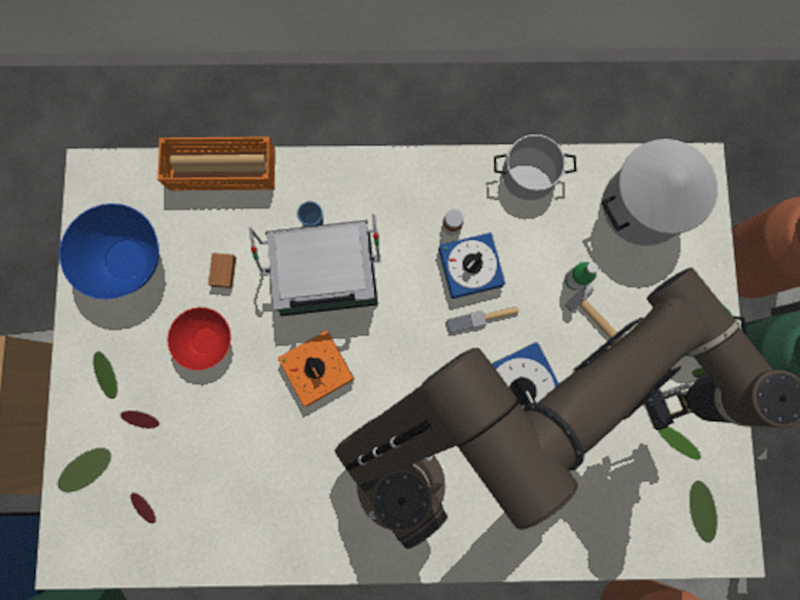

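Three things could be the heat control (800x600 pixels):
- **Orange:** top (315,369), scene (500,290). Excluded by colour.
- **Large blue:** top (525,380), scene (315,265).
- **Smaller blue:** top (472,264), scene (322,357), with the jar behind it and the brush in front. This is my choice.

Next I'll check it in a close crop and measure.

Run:
```python
from h import *
t=load('top');s=load('scene')
a=cv2.resize(t['image'][155:215,300:370,::-1],(400,343),interpolation=cv2.INTER_CUBIC)
b=cv2.resize(s['image'][225:280,195:255,::-1],(400,367),interpolation=cv2.INTER_CUBIC)
c=np.zeros((367,800,3),np.uint8);c[:343,:400]=a;c[:,400:]=b;cv2.imwrite('pics/crop.png',c)
a=cv2.resize(t['image'][145:225,165:275,::-1],(800,582),interpolation=cv2.INTER_CUBIC);cv2.imwrite('pics/crop2.png',a)
P=cloud(t)
im=t['image'].astype(int);hsv=cv2.cvtColor(t['image'],cv2.COLOR_RGB2HSV)
m=(hsv[...,0]>105)&(hsv[...,0]<125)&(hsv[...,1]>120)
for lo,hi,name in(((0.035),0.06,'plate'),):
    mm=m|True
    Z=P[...,2]
    n,l,st,ce=cv2.connectedComponentsWithStats(((Z>0.03)&(Z<0.1)).astype(np.uint8))
    for i in range(1,n):
        if st[i,4]>150:
            q=P[l==i]; r=cv2.minAreaRect(q[:,:2].astype(np.float32)*1000)
            print(ce[i].round(),st[i,4],r,np.percentile(q[:,2],[5,50,95]).round(4))
print('table',np.median(P[110:120,100:110,2]))
print('cam',np.linalg.inv(t['camera_from_world'])[:3,3],np.linalg.inv(s['camera_from_world'])[:3,3])
```

```text
[151. 113.] 2201 ((881.06787109375, 496.616943359375), (125.4326400756836, 302.6703186035156), 0.29124346375465393) [0.0318 0.0564 0.0921]
[375. 114.] 713 ((862.429443359375, -383.8275451660156), (159.2132568359375, 213.61451721191406), 33.27451705932617) [0.0347 0.0739 0.0939]
[217. 148.] 157 ((726.4752197265625, 234.6527557373047), (65.51534271240234, 67.91134643554688), 74.78753662109375) [0.0354 0.0691 0.0838]
[ 70. 173.] 1728 ((621.784423828125, 760.5950927734375), (251.02374267578125, 244.96072387695312), 21.004676818847656) [0.0331 0.0597 0.0963]
[317. 154.] 196 ((707.6996459960938, -155.6141357421875), (53.58298873901367, 51.72592544555664), 42.02994918823242) [0.0354 0.0784 0.0862]
[449. 165.] 192 ((654.9884643554688, -679.384033203125), (135.80386352539062, 24.03078842163086), 77.19715881347656) [0.0362 0.0643 0.0967]
[330. 185.] 1461 ((588.4329833984375, -204.35528564453125), (152.6001739501953, 151.5175323486328), 13.607474327087402) [0.044  0.0524 0.0672]
[155. 188.] 319 ((582.7166748046875, 483.01007080078125), (61.062564849853516, 89.84137725830078), 85.57179260253906) [0.0309 0.0361 0.0416]
[229. 213.] 193 ((475.3515930175781, 190.49420166015625), (3.6065053939819336, 257.68743896484375), 6.046787261962891) [0.0342 0.0639 0.0948]
[136. 235.] 629 ((392.6519775390625, 527.6990966796875), (165.58880615234375, 165.5131072998047), 3.0437119007110596) [0.0314 0.0476 0.0634]
[221. 257.] 1562 ((310.7444152832031, 221.3024139404297), (150.71615600585938, 151.0045928955078), 29.024959564208984) [0.0443 0.0521 0.0673]
[369. 260.] 1055 ((282.0348205566406, -339.17413330078125), (141.7677001953125, 134.17300415039062), 25.690244674682617) [0.0622 0.0693 0.0843]
table -0.0006889920810637662
cam [0.2215471  0.0059146  1.73561776] [1.6252947  0.17441391 1.15198136]
```

View pics/crop.png

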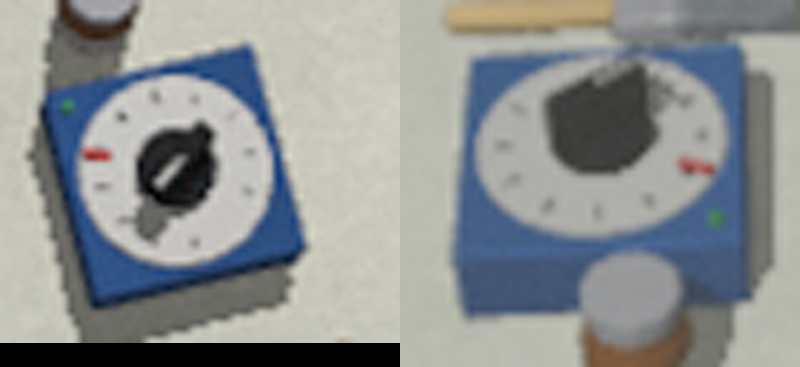

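View pics/crop2.png

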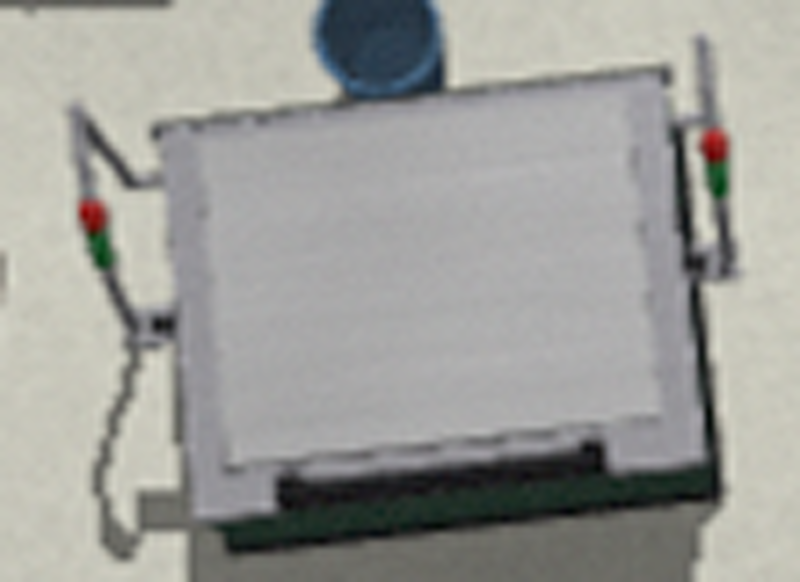

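The crop shows the smaller blue control with the pointer at lower left, on the white sliver at (165,175), and the red mark at left (97,155) in the top crop. The hatch handle bar runs (280,490) to (605,455) in the other crop. Next I'll take precise measurements from both views.

```bash
cat > meas.py <<'E'
from h import *
def dial(s,tag,v=True):
    P=cloud(s);hsv=cv2.cvtColor(s['image'],cv2.COLOR_RGB2HSV).astype(int)
    d=np.hypot(P[...,0]-.588,P[...,1]+.204)
    H,S,V=hsv[...,0],hsv[...,1],hsv[...,2]
    red=(d<.075)&((H<8)|(H>172))&(S>120)&(V>100)
    plate=(d<.075)&(S<60)&(V>110)&(P[...,2]<.06)
    bl=(d<.06)&(V<75)&(P[...,2]>.055)
    def rays(m,z): 
        v,u=np.nonzero(m); return np.array([ray(s,a,b,z)[:2] for a,b in zip(u,v)])
    r=rays(red,.052); print(tag,'red',len(r),r.mean(0))
    cs,_=cv2.findContours(plate.astype(np.uint8),cv2.RETR_EXTERNAL,cv2.CHAIN_APPROX_NONE); c=max(cs,key=cv2.contourArea)[:,0]
    q=np.array([ray(s,a,b,.052)[:2] for a,b in c]).astype(np.float32); e=cv2.fitEllipse(q*1000); print(tag,'plate',e)
    # white pointer: bright, above plate, near centre
    z=P[...,2]; w=(d<.045)&(V>110)&(S<60)&(z>.075)
    w2=rays(w,.097)
    if len(w2): print(tag,'white',len(w2),w2.mean(0), w2.min(0),w2.max(0),z[w].mean(), cv2.fitLine(w2.astype(np.float32),cv2.DIST_L2,0,.0001,.0001).ravel())
    k=(d<.05)&(z>.082); kq=P[k]
    if len(kq)>5: print(tag,'bar top',len(kq),cv2.minAreaRect(kq[:,:2].astype(np.float32)*1000),np.percentile(kq[:,2],[50,95]))
def bar(s,tag):
    P=cloud(s);V=s['image'].max(-1)
    m=(V<70)&(abs(P[...,1]-.19)<.12)&(abs(P[...,0]-.48)<.06)&(P[...,2]>.155)&(P[...,2]<.22)
    q=P[m]; l=cv2.fitLine(q[:,:2].astype(np.float32),cv2.DIST_L2,0,.0001,.0001).ravel()
    print(tag,'bar',m.sum(),q.mean(0),np.percentile(q,[2,98],axis=0).ravel().round(4),l,'zpc',np.percentile(q[:,2],[10,50,90]), 'vu',[np.percentile(x,[0,100]) for x in np.nonzero(m)])
if __name__=='__main__':
    for n in('top','scene'):
        s=load(n); dial(s,n); bar(s,n)
E
python3 meas.py
```

```text
top red 5 [ 0.59782028 -0.14838332]
top plate ((586.4998168945312, -203.9087677001953), (126.6522216796875, 132.4495849609375), 76.05681610107422)
top white 16 [ 0.58444713 -0.20154448] [ 0.56715532 -0.22380246] [ 0.60952143 -0.18477069] 0.09552297571451915 [ 0.7193325  -0.6946659   0.58444715 -0.20154448]
top bar top 65 ((587.601806640625, -203.5812225341797), (16.295894622802734, 55.096954345703125), 48.47443389892578) [0.09588344 0.10254451]
top bar 153 [0.46856148 0.19110625 0.18106213] [0.4574 0.1125 0.1723 0.4801 0.2655 0.1889] [ 0.10037284 -0.9949499   0.46856147  0.19110624] zpc [0.17616146 0.18093483 0.18642687] vu [array([206., 214.]), array([203., 247.])]
scene red 2 [ 0.59573177 -0.14775775]
scene plate ((1028.5679931640625, -44.61465835571289), (74.1919174194336, 87.19783020019531), 1.7269096374511719)
scene white 24 [ 0.57882367 -0.20299969] [ 0.56294923 -0.22631215] [ 0.60884096 -0.18624457] 0.09698572467503726 [ 0.7262282  -0.68745375  0.5788237  -0.2029997 ]
scene bar top 95 ((584.9191284179688, -204.30706787109375), (20.590269088745117, 55.765907287597656), 50.326141357421875) [0.09528638 0.09957032]
scene bar 149 [0.470861   0.19626201 0.17726444] [0.4592 0.1157 0.1567 0.4875 0.2671 0.186 ] [ 0.11566959 -0.99328774  0.470861    0.19626202] zpc [0.16600704 0.1785379  0.1838717 ] vu [array([207., 216.]), array([320., 365.])]
```

```bash
cat > st.py <<'E'
from h import *
from scipy.spatial.transform import Rotation as R
o=monitor.get_obs(); M=R.from_euler('xyz',o['orientation'],degrees=True).as_matrix()
print(o['clock'],'tcp',o['tool_pos'].round(4),'yaw jaw',np.degrees(np.arctan2(M[1,1],M[0,1])).round(2),'xaxis',M[:,0].round(3),'F',o['force'].round(1),'M',o['moment'].round(2),'op',round(o['opening'],4),'j',o['joint_pos'].round(1))
E
python3 st.py
```

```text
0.1 tcp [ 0.2152 -0.6393  0.2257] yaw jaw 108.61 xaxis [-0.001  0.001 -1.   ] F [-0.7 -0.8 -0.3] M [-0.01 -0.    0.  ] op 0.0878 j [-54.9  20.6   0.6  -0.  -70.1 -16.5]
```

```bash
python3 -m crank '[{"linear":[0.3,0.36,0.05],"rot":[0,0,1],"hand":1},{"linear":[0.3,0.36,0.05],"rot":[0,0,1],"hand":1},{"linear":[0.3,0.36,0.05],"rot":[0,0,1],"hand":1},{"linear":[0.3,0.36,0.05],"rot":[0,0,1],"hand":1},{"linear":[0.3,0.36,0],"rot":[0,0,1],"hand":1},{"linear":[0.3,0.36,0],"rot":[0,0,1],"hand":1},{"linear":[0.3,0.36,0],"rot":[0,0,1],"hand":1},{"linear":[0.3,0.36,0],"rot":[0,0,1],"hand":1},{"linear":[0.3,0.36,0],"rot":[0,0,1],"hand":1},{"linear":[0.3,0.36,0],"rot":[0,0,1],"hand":1},{"linear":[0.3,0.36,0],"rot":[0,0,1],"hand":1},{"linear":[0.3,0.36,0],"rot":[0,0,1],"hand":1},{"linear":[0.3,0.36,0],"rot":[0,0,1],"hand":1},{"linear":[0.3,0.36,0],"rot":[0,0,1],"hand":1},{"linear":[0.3,0.36,0],"rot":[0,0,1],"hand":1},{"linear":[0.3,0.36,0],"rot":[0,0,1],"hand":1},{"linear":[0.3,0.36,0],"rot":[0,0,1],"hand":1},{"linear":[0.3,0.36,0],"rot":[0,0,1],"hand":1},{"linear":[0.3,0.36,0],"rot":[0,0,1],"hand":1},{"linear":[0.3,0.36,0],"rot":[0,0,1],"hand":1}]'; python3 st.py
```

```text
clock: 2.6
tool_pos: [0.5803, -0.1902, 0.2291]
orientation: [74.5, 89.0, -163.8]
force: [0.7, -0.7, 0.0]
opening: 0.0877
2.6 tcp [ 0.5803 -0.1902  0.2291] yaw jaw -148.32 xaxis [-0.016 -0.005 -1.   ] F [ 0.7 -0.7  0. ] M [-0.06  0.05  0.  ] op 0.0877 j [  0.3  15.   -7.1   0.3 -68.9  31.2]
```

```bash
python3 -m crank '[{"linear":[0.05,-0.1,-0.5],"rot":[0.06,-0.18,0.9],"hand":0.7},{"linear":[0.06,-0.13,-0.5],"rot":[0,0,0.9],"hand":0.7},{"linear":[0,0,-0.2],"rot":[0,0,0.9],"hand":0.7},{"linear":[0,0,0],"rot":[0,0,0.45],"hand":0.7},{"linear":[0,0,0],"rot":[0,0,0],"hand":0.7}]'; python3 st.py
python3 - <<'E'
from h import *
s=snap('scene'); c=s['image'][170:300,160:290,::-1]; cv2.imwrite('pics/s1.png',cv2.resize(c,(600,600),interpolation=cv2.INTER_CUBIC))
s=snap('top'); cv2.imwrite('pics/t1.png',cv2.resize(s['image'][130:230,270:390,::-1],(720,600),interpolation=cv2.INTER_CUBIC))
E
```

```text
clock: 3.22
tool_pos: [0.5873, -0.2017, 0.1524]
orientation: [21.3, 89.8, 159.4]
force: [-0.8, 0.1, 0.1]
opening: 0.0609
3.225 tcp [ 0.5873 -0.2017  0.1524] yaw jaw -131.84 xaxis [-0.004  0.001 -1.   ] F [-0.8  0.1  0.1] M [-0.04  0.15  0.01] op 0.0609 j [ -1.   18.8 -12.   -0.1 -59.4  49.2]
```

View pics/s1.png

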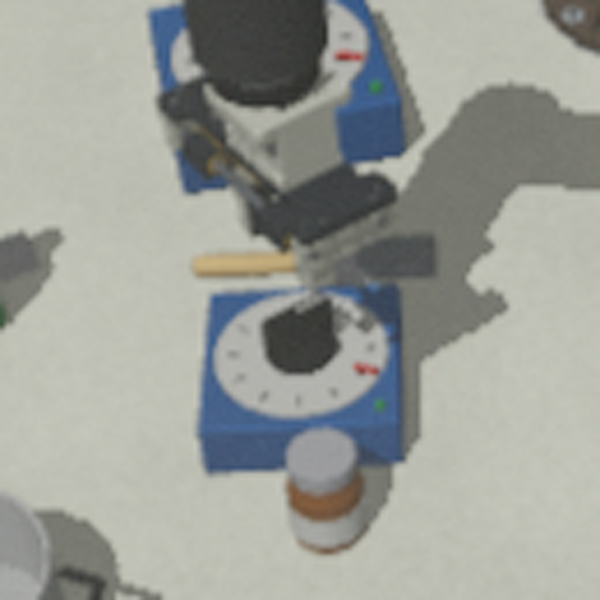

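Run:
```python
from h import *
from plant import monitor
for n in('scene','top'):
    s=load(n); print(n,proj(s,monitor.get_obs()['tool_pos']))
```

```text
scene (np.float64(222.32757353038468), np.float64(225.45116393956854))
top (np.float64(333.16412559502453), np.float64(178.39311538708313))
```

View pics/t1.png

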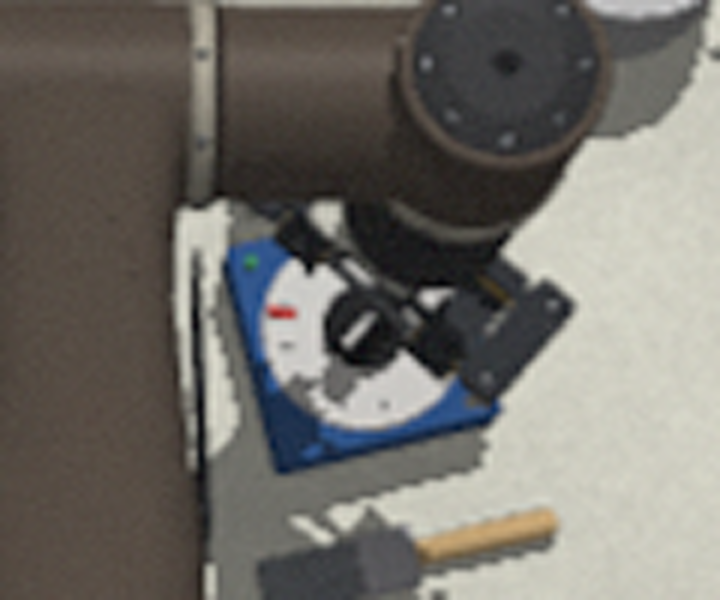

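The jaws straddle the knob at (305,235) and (440,345), square to the pointer. Going down.

```bash
python3 -m crank '[{"linear":[0,-0.03,-0.4],"rot":[0,0,-0.1],"hand":0.7},{"linear":[0,0,-0.4],"rot":[0,0,0],"hand":0.7},{"linear":[0,0,-0.4],"rot":[0,0,0],"hand":0.7},{"linear":[0,0,0],"rot":[0,0,0],"hand":0.7}]'; python3 st.py
```

```text
clock: 3.82
tool_pos: [0.5884, -0.2036, 0.0809]
orientation: [-76.2, 89.9, 61.2]
force: [0.1, 0.4, 0.1]
opening: 0.0608
3.825 tcp [ 0.5884 -0.2036  0.0809] yaw jaw -132.58 xaxis [ 0.001  0.001 -1.   ] F [0.1 0.4 0.1] M [-0.04  0.1   0.02] op 0.0608 j [ -1.2  22.9 -16.5  -0.1 -50.6  48.7]
```

```bash
python3 -m crank '[{"linear":[-0.01,0,-0.2],"rot":[0,0,0],"hand":0.7},{"linear":[0,0,0],"rot":[0,0,0],"hand":0},{"linear":[0,0,0],"rot":[0,0,0],"hand":0},{"linear":[0,0,0],"rot":[0,0,0],"hand":0},{"linear":[0,0,0],"rot":[0,0,0],"hand":0},{"linear":[0,0,0],"rot":[0,0,0],"hand":0}]'; python3 st.py
```

```text
clock: 4.58
tool_pos: [0.5899, -0.204, 0.0721]
orientation: [-136.5, 89.7, 0.9]
force: [-7.4, -9.3, 1.2]
opening: 0.017
4.575 tcp [ 0.5899 -0.204   0.0721] yaw jaw -132.57 xaxis [ 0.006  0.    -1.   ] F [-7.4 -9.3  1.2] M [-3.92  2.87  0.1 ] op 0.017 j [ -1.2  23.4 -17.   -0.  -49.2  48.6]
```

```bash
python3 -m crank '[{"linear":[-0.02,-0.02,0],"rot":[0,0,-0.5],"hand":0},{"linear":[0,0,0],"rot":[0,0,-1],"hand":0},{"linear":[0,0,0],"rot":[0,0,-1],"hand":0},{"linear":[0,0,0],"rot":[0,0,-1],"hand":0},{"linear":[0,0,0],"rot":[0,0,-1],"hand":0}]'; python3 st.py
```

```text
clock: 5.2
tool_pos: [0.588, -0.2058, 0.0721]
orientation: [-147.1, 89.7, -32.8]
force: [-1.0, -0.9, 0.6]
opening: 0.0158
5.2 tcp [ 0.588  -0.2058  0.0721] yaw jaw -155.75 xaxis [ 0.004 -0.003 -1.   ] F [-1.  -0.9  0.6] M [-0.24  0.48  0.02] op 0.0158 j [ -1.3  23.3 -17.3   0.2 -49.2  25.4]
```

```bash
python3 -m crank '[{"linear":[0,0,0],"rot":[0,0,-1],"hand":0},{"linear":[0,0,0],"rot":[0,0,-1],"hand":0},{"linear":[0,0,0],"rot":[0,0,-1],"hand":0},{"linear":[0,0,0],"rot":[0,0,-1],"hand":0},{"linear":[0,0,0],"rot":[0,0,-1],"hand":0},{"linear":[0,0,0],"rot":[0,0,-1],"hand":0},{"linear":[0,0,0],"rot":[0,0,-0.5],"hand":0},{"linear":[0,0,0],"rot":[0,0,0],"hand":0}]'; python3 st.py
python3 - <<'E'
from h import *
s=snap('top'); cv2.imwrite('pics/t2.png',cv2.resize(s['image'][130:230,270:390,::-1],(720,600),interpolation=cv2.INTER_CUBIC))
s=snap('scene'); c=s['image'][200:300,180:280,::-1]; cv2.imwrite('pics/s2.png',cv2.resize(c,(600,600),interpolation=cv2.INTER_CUBIC))
E
```

```text
clock: 6.2
tool_pos: [0.5854, -0.2061, 0.0721]
orientation: [159.3, 89.8, -120.1]
force: [-0.4, -0.0, -0.8]
opening: 0.0158
6.2 tcp [ 0.5854 -0.2061  0.0721] yaw jaw 170.61 xaxis [-0.002 -0.003 -1.   ] F [-0.4 -0.  -0.8] M [ 0.07 -0.11  0.01] op 0.0158 j [ -1.3  23.3 -17.3   0.3 -49.5  -8.3]
```

View pics/t2.png

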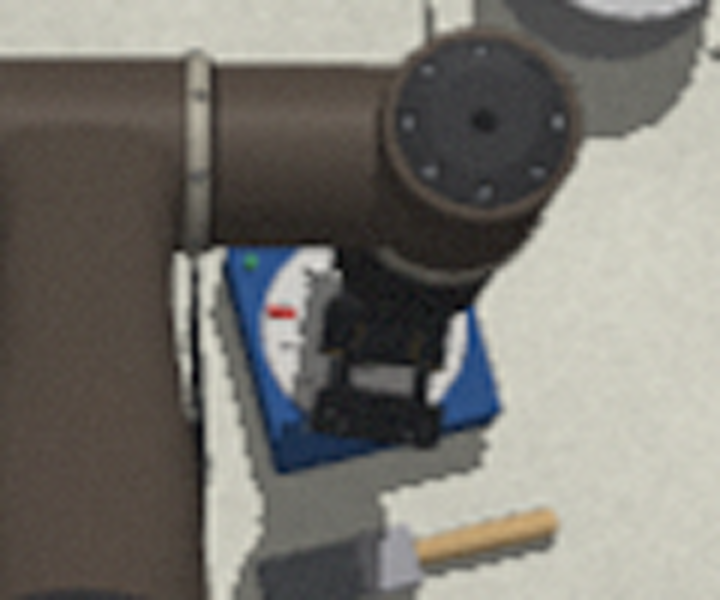

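View pics/s2.png

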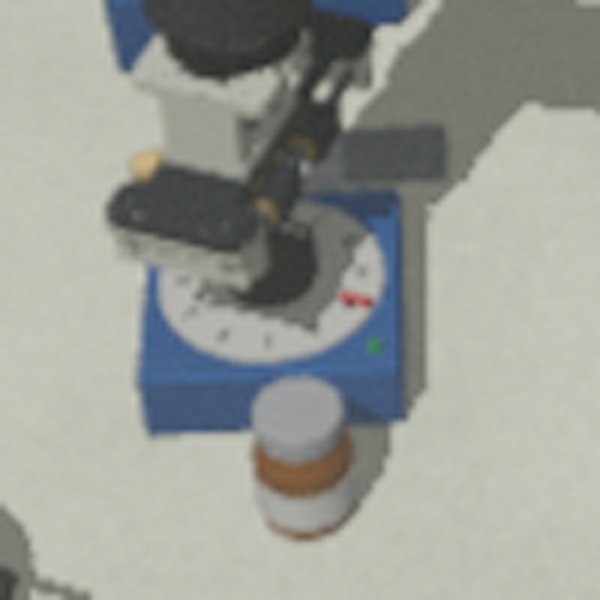

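```bash
python3 -m crank '[{"linear":[0,0,0],"rot":[0,0,-0.35],"hand":0},{"linear":[0,0,0],"rot":[0,0,0],"hand":0},{"linear":[0,0,0],"rot":[0,0,0],"hand":0}]'; python3 st.py
```

```text
clock: 6.68
tool_pos: [0.5852, -0.2061, 0.0721]
orientation: [155.5, 89.8, -125.7]
force: [-0.3, -0.3, -0.2]
opening: 0.0156
6.675 tcp [ 0.5852 -0.2061  0.0721] yaw jaw 168.84 xaxis [-0.002 -0.003 -1.   ] F [-0.3 -0.3 -0.2] M [ 0.07  0.08 -0.06] op 0.0156 j [ -1.3  23.3 -17.3   0.3 -49.5 -10.1]
```

Now I'll open, go up and step aside towards +y and away from the line of sight, then check the pointer.

```bash
python3 -m crank '[{"linear":[0,0,0],"rot":[0,0,0],"hand":0.5},{"linear":[0,0,0],"rot":[0,0,0],"hand":0.5},{"linear":[0,0,0],"rot":[0,0,0],"hand":0.5},{"linear":[0,0,0.4],"rot":[0,0,0],"hand":0.5},{"linear":[0,0,0.8],"rot":[0,0,0],"hand":0.5},{"linear":[0,0,0.8],"rot":[0,0,0],"hand":0.5},{"linear":[0,0,0.8],"rot":[0,0,0],"hand":0.5},{"linear":[-0.2,0.2,0.8],"rot":[0,0,0.5],"hand":0.6},{"linear":[-0.3,0.6,0.3],"rot":[0,0,1],"hand":0.6},{"linear":[-0.3,0.8,0.2],"rot":[0,0,1],"hand":0.6},{"linear":[-0.3,0.8,0],"rot":[0,0,1],"hand":0.6},{"linear":[0,0.8,0],"rot":[0,0,0],"hand":0.6},{"linear":[0,0.8,0],"rot":[0,0,0],"hand":0.6},{"linear":[0,0.5,0],"rot":[0,0,0],"hand":0.6},{"linear":[0,0,0],"rot":[0,0,0],"hand":0.6}]'; python3 st.py
python3 - <<'E'
from h import *
from meas import *
for n in('top','scene'):
    s=snap(n)
    try: dial(s,n)
    except Exception as e: print(e)
t=load('top');s=load('scene')
cv2.imwrite('pics/t3.png',cv2.resize(t['image'][...,::-1],(800,600)))
a=cv2.resize(t['image'][155:215,300:370,::-1],(400,343),interpolation=cv2.INTER_CUBIC)
b=cv2.resize(s['image'][225:280,195:255,::-1],(400,367),interpolation=cv2.INTER_CUBIC)
c=np.zeros((367,800,3),np.uint8);c[:343,:400]=a;c[:,400:]=b;cv2.imwrite('pics/crop3.png',c)
E
```

```text
clock: 8.55
tool_pos: [0.5143, 0.0711, 0.327]
orientation: [-156.5, 89.8, -59.6]
force: [-0.5, 0.1, -0.9]
opening: 0.0523
8.55 tcp [0.5143 0.0711 0.327 ] yaw jaw -173.11 xaxis [ 0.002 -0.003 -1.   ] F [-0.5  0.1 -0.9] M [-0.03  0.11 -0.01] op 0.0523 j [ 29.7   2.7  -9.2   0.2 -78.1 -22.9]
top red 6 [ 0.59835277 -0.14826668]
top plate ((586.2693481445312, -204.0380096435547), (126.69389343261719, 131.8988494873047), 79.84693908691406)
top white 17 [ 0.58794177 -0.20356868] [ 0.57447026 -0.23089709] [ 0.5982648  -0.17795368] 0.097771325580157 [ 0.1852359   0.9826941   0.58794177 -0.20356868]
top bar top 73 ((587.6737060546875, -204.3937225341797), (56.58766174316406, 16.619548797607422), 77.90892791748047) [0.09578917 0.10164721]
scene red 2 [ 0.59573177 -0.14775775]
scene plate ((1028.4942626953125, -44.824058532714844), (74.13618469238281, 87.5885009765625), 0.874222457408905)
scene white 24 [ 0.58623909 -0.19815885] [ 0.57648238 -0.23031915] [ 0.60413745 -0.17669308] 0.09597771926026848 [ 0.15710157 -0.98758245  0.5862391  -0.19815885]
scene bar top 98 ((586.4827880859375, -202.5430450439453), (58.67644119262695, 18.174625396728516), 78.1052474975586) [0.09565016 0.10025285]
```

View pics/crop3.png

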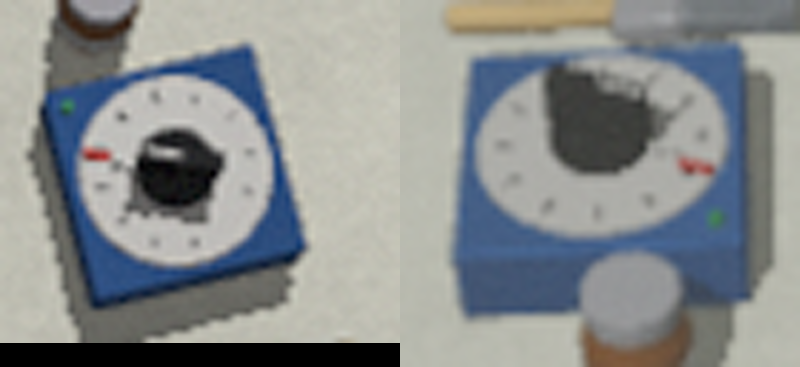

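View pics/t3.png

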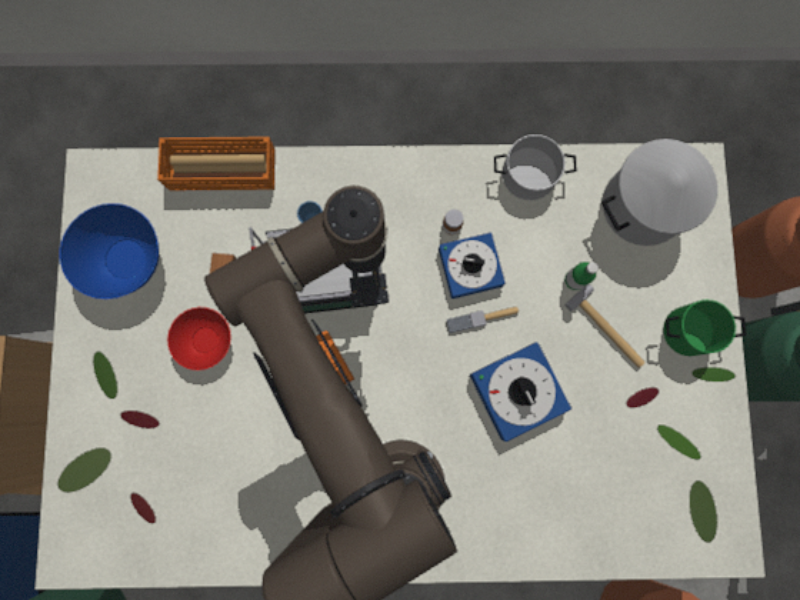

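In the crop the pointer, the white sliver at (160,155), lies at 78-79° against the mark's 78.4-79°, so the knob is on its mark. Next is the handle.

```bash
python3 -m crank '[{"linear":[-0.25,0.7,0],"rot":[0,0,-0.1],"hand":0.6},{"linear":[-0.25,0.7,0],"rot":[0,0,0],"hand":0.6},{"linear":[-0.25,0.65,0],"rot":[0,0,0],"hand":0.6},{"linear":[0,0,-0.5],"rot":[0,0,0],"hand":0.6},{"linear":[0,0,-0.5],"rot":[0,0,0],"hand":0.6},{"linear":[0,0,-0.4],"rot":[0,0,0],"hand":0.6},{"linear":[0,0,0],"rot":[0,0,0],"hand":0.6}]'; python3 st.py
python3 - <<'E'
from h import *
s=snap('scene'); c=s['image'][190:300,280:410,::-1]; cv2.imwrite('pics/s4.png',cv2.resize(c,(709,600),interpolation=cv2.INTER_CUBIC))
E
```

```text
clock: 9.52
tool_pos: [0.4695, 0.1891, 0.2418]
orientation: [-140.7, 89.7, -45.0]
force: [-0.0, 0.0, 1.4]
opening: 0.0523
9.525 tcp [0.4695 0.1891 0.2418] yaw jaw -174.26 xaxis [ 0.003 -0.003 -1.   ] F [-0.   0.   1.4] M [ 0.07  0.12 -0.03] op 0.0523 j [ 44.4   3.8 -19.    0.3 -67.1 -38.8]
```

View pics/s4.png

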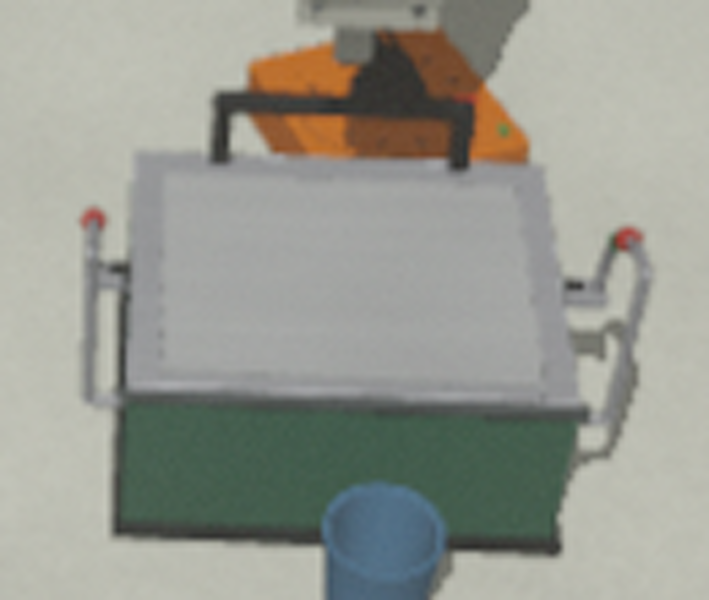

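The finger tip at (355,50) stands above the bar, which runs (215,100) to (470,105). Going down, and I'll compute the hinge from its back edge.

```bash
python3 -m crank '[{"linear":[0,0.03,-0.5],"rot":[0,0,0],"hand":0.6},{"linear":[0,0,-0.5],"rot":[0,0,0],"hand":0.6},{"linear":[0,0,-0.4],"rot":[0,0,0],"hand":0.6},{"linear":[0,0,0],"rot":[0,0,0],"hand":0.6}]'; python3 st.py
python3 - <<'E'
from h import *
s=load('scene');k=709/130
for u,v in((115,398),(590,412)): print(ray(s,280+u/k,190+v/k,.125))
E
```

```text
clock: 10.07
tool_pos: [0.4746, 0.1915, 0.1637]
orientation: [-84.3, 89.2, 11.3]
force: [-0.2, 0.6, 1.2]
opening: 0.0523
10.075 tcp [0.4746 0.1915 0.1637] yaw jaw -174.38 xaxis [ 0.014  0.003 -1.   ] F [-0.2  0.6  1.2] M [ 0.    0.15 -0.02] op 0.0523 j [ 44.3   7.7 -25.7   0.5 -56.  -39. ]
[0.68894332 0.0782038  0.125     ]
[0.65691602 0.34757798 0.125     ]
```

```bash
python3 -m crank '[{"linear":[-0.08,0,-0.1],"rot":[0,0.16,0],"hand":0.5},{"linear":[0,0,0],"rot":[0,0,0],"hand":0.4},{"linear":[0,0,0],"rot":[0,0,0],"hand":0},{"linear":[0,0,0],"rot":[0,0,0],"hand":0},{"linear":[0,0,0],"rot":[0,0,0],"hand":0},{"linear":[0,0,0],"rot":[0,0,0],"hand":0}]'; python3 st.py;  python3 - <<'E'
from h import *
s=snap('scene'); c=s['image'][190:300,280:410,::-1]; cv2.imwrite('pics/s5.png',cv2.resize(c,(709,600),interpolation=cv2.INTER_CUBIC))
E
```

```text
clock: 10.82
tool_pos: [0.4683, 0.1922, 0.1615]
orientation: [9.5, 89.6, 105.1]
force: [7.4, -3.0, -1.5]
opening: 0.0133
10.825 tcp [0.4683 0.1922 0.1615] yaw jaw -174.42 xaxis [-0.002  0.006 -1.   ] F [ 7.4 -3.  -1.5] M [-0.81 -2.25 -0.06] op 0.0133 j [ 44.3   7.8 -25.5  -0.4 -56.6 -38.5]
```

View pics/s5.png

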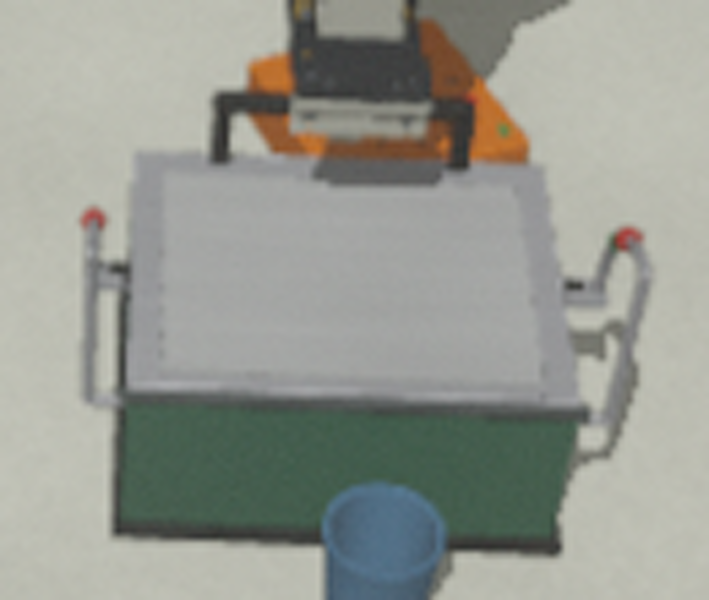

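Run:
```python
from h import *
s=load('scene');k=709/130
for u,v in((215,98),(472,104),(290,115),(440,120)): print(ray(s,280+u/k,190+v/k,.175))
print([((x-280)*k if i==0 else (x-190)*k) for i,x in enumerate(proj(s,np.array([.468,.192,.1615])))])
```

```text
[0.47308664 0.11214047 0.175     ]
[0.45400136 0.27095707 0.175     ]
[0.48211262 0.1597272  0.175     ]
[0.47245321 0.25172248 0.175     ]
[np.float64(341.6399426756718), np.float64(121.98047329954346)]
```

Run:
```python
from h import *
s=load('scene');k=709/130
for u in (295,320,345,370,395,420,435):
  for v in (75,110,130): print(u,v,pt(s,round(280+u/k),round(190+v/k)).round(3))
```

```text
295 75 [0.561 0.161 0.272]
295 110 [0.553 0.163 0.241]
295 130 [0.35  0.162 0.048]
320 75 [0.561 0.177 0.273]
320 110 [0.561 0.178 0.249]
320 130 [0.484 0.18  0.167]
345 75 [0.558 0.189 0.272]
345 110 [0.557 0.191 0.248]
345 130 [0.489 0.193 0.173]
370 75 [0.555 0.204 0.272]
370 110 [0.552 0.206 0.245]
370 130 [0.556 0.208 0.232]
395 75 [0.544 0.217 0.265]
395 110 [0.551 0.219 0.246]
395 130 [0.552 0.221 0.23 ]
420 75 [0.549 0.232 0.271]
420 110 [0.551 0.234 0.248]
420 130 [0.547 0.236 0.229]
435 75 [0.275 0.258 0.048]
435 110 [0.465 0.249 0.177]
435 130 [0.338 0.259 0.051]
```

```bash
cat > arc.py <<'E'
from h import *
import sys
T0=np.array([.4683,.1922,.1615]); e=np.array([np.cos(np.radians(6.3)),np.sin(np.radians(6.3)),0]);r=np.hypot(205,50);p=np.degrees(np.arctan2(50,-205))
def D(t): a=np.radians(p-t);return T0+((r*np.cos(a)+205)*e+np.array([0,0,r*np.sin(a)-50]))/1000
c=monitor.get_obs()['tool_pos']; f=c-T0; hx=f@e*1000-205; hz=f[2]*1000+50
print('theta est',p-np.degrees(np.arctan2(hz,hx)),'r err',np.hypot(hx,hz)-r)
pr=c
for t in map(float,sys.argv[1:]): q=D(t);print(t,((q-pr)/.06).round(3));pr=q
E
python3 arc.py 3 6 10 14 18 22 26 30 34 38 42 46 48 50 52 54
```

```text
theta est -0.001258003424339904 r err -0.012949160275951499
3.0 [0.048 0.005 0.178]
6.0 [0.057 0.006 0.175]
10.0 [0.09  0.01  0.228]
14.0 [0.106 0.012 0.221]
18.0 [0.121 0.013 0.213]
22.0 [0.135 0.015 0.204]
26.0 [0.149 0.016 0.194]
30.0 [0.162 0.018 0.183]
34.0 [0.175 0.019 0.171]
38.0 [0.186 0.021 0.159]
42.0 [0.197 0.022 0.145]
46.0 [0.206 0.023 0.131]
48.0 [0.106 0.012 0.06 ]
50.0 [0.108 0.012 0.056]
52.0 [0.11  0.012 0.052]
54.0 [0.112 0.012 0.049]
```

```bash
python3 -m crank '[{"linear":[0.05,0.005,0.18],"rot":[0,0,0],"hand":0},{"linear":[0.06,0.006,0.18],"rot":[0,0,0],"hand":0},{"linear":[0.09,0.01,0.23],"rot":[0,0,0],"hand":0},{"linear":[0.105,0.01,0.22],"rot":[0,0,0],"hand":0},{"linear":[0.12,0.01,0.21],"rot":[0,0,0],"hand":0}]'; python3 st.py; python3 arc.py 18 22 26 30 34 38 42
```

```text
clock: 11.5
tool_pos: [0.4944, 0.1949, 0.2258]
orientation: [30.0, 89.6, 125.6]
force: [0.2, 3.0, -3.4]
opening: 0.0133
11.5 tcp [0.4944 0.1949 0.2258] yaw jaw -174.44 xaxis [-0.004  0.006 -1.   ] F [ 0.2  3.  -3.4] M [ 0.83  0.42 -0.03] op 0.0133 j [ 42.4   7.1 -17.2  -0.4 -65.7 -36.6]
theta est 18.870900333500657 r err 1.182372846202469
18.0 [-0.012  0.002 -0.056]
22.0 [0.135 0.015 0.204]
26.0 [0.149 0.016 0.194]
30.0 [0.162 0.018 0.183]
34.0 [0.175 0.019 0.171]
38.0 [0.186 0.021 0.159]
42.0 [0.197 0.022 0.145]
```

Smooth, with small forces. I'll continue to about 42.

```bash
python3 -m crank '[{"linear":[0.11,0.012,0.15],"rot":[0,0,0],"hand":0},{"linear":[0.15,0.016,0.19],"rot":[0,0,0],"hand":0},{"linear":[0.16,0.018,0.18],"rot":[0,0,0],"hand":0},{"linear":[0.175,0.02,0.17],"rot":[0,0,0],"hand":0},{"linear":[0.185,0.02,0.16],"rot":[0,0,0],"hand":0},{"linear":[0,0,0],"rot":[0,0,0],"hand":0}]'; python3 st.py; python3 arc.py 42 44 46 48 50 52 54
python3 - <<'E'
from h import *
s=snap('scene'); c=s['image'][170:300,280:420,::-1]; cv2.imwrite('pics/s6.png',cv2.resize(c,(646,600),interpolation=cv2.INTER_CUBIC))
E
```

```text
clock: 12.25
tool_pos: [0.5424, 0.2, 0.2819]
orientation: [43.0, 89.5, 138.5]
force: [-1.5, 1.3, -0.7]
opening: 0.0128
12.25 tcp [0.5424 0.2    0.2819] yaw jaw -174.47 xaxis [-0.007  0.006 -1.   ] F [-1.5  1.3 -0.7] M [ 0.59  0.79 -0.02] op 0.0128 j [ 39.2   9.8  -6.4  -0.6 -73.8 -33.6]
theta est 38.84069069059544 r err 3.6328884786296385
42.0 [0.192 0.028 0.066]
44.0 [0.102 0.011 0.067]
46.0 [0.104 0.012 0.064]
48.0 [0.106 0.012 0.06 ]
50.0 [0.108 0.012 0.056]
52.0 [0.11  0.012 0.052]
54.0 [0.112 0.012 0.049]
```

View pics/s6.png

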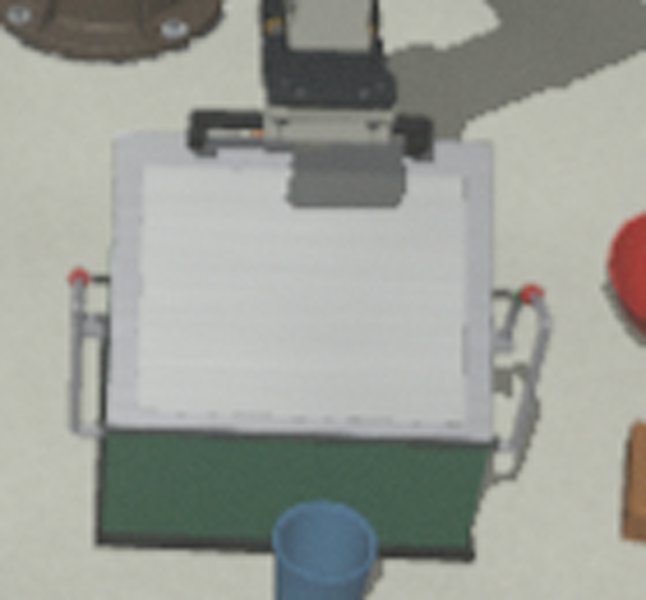

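The hatch is about 39° open with its pins short of the red collars at (78,278) and (530,294). I'll measure its plane directly from depth to check the arc estimate.

```bash
cat > hang.py <<'E'
from h import *
def hang(n='scene',take=True):
    s=snap(n) if take else load(n)
    P=cloud(s);hsv=cv2.cvtColor(s['image'],cv2.COLOR_RGB2HSV).astype(int)
    H=np.array([.6735,.214]);e=np.array([np.cos(.11),np.sin(.11)]);f=np.array([-e[1],e[0]])
    a=(P[...,:2]-H)@e;b=(P[...,:2]-H)@f
    m=(hsv[...,1]<45)&(hsv[...,2]>90)&(abs(b)<.11)&(a<-.005)&(a>-.2)&(P[...,2]>.12)&(P[...,2]<.32)
    A,Z=a[m],P[...,2][m]
    for _ in range(6):
        t=np.radians(0)
        c,d=np.linalg.lstsq(np.stack([A,np.ones_like(A)],1),Z,rcond=None)[0]; r=abs(Z-c*A-d)/np.hypot(1,c); k=r<max(.004,2*np.median(r)); A,Z=A[k],Z[k]
    print(n,'n',len(A),'hatch angle',np.degrees(np.arctan(-c)),'z at hinge',d,'res',np.median(r))
if __name__=='__main__': hang()
E
python3 - <<'E'
from hang import *
hang('scene',False)
hang('top')
E
```

```text
scene n 3347 hatch angle 37.85291201909874 z at hinge 0.13717910310177364 res 0.001597262402249874
top n 709 hatch angle 37.58811730310845 z at hinge 0.14028637399426025 res 0.0014290143318049457
```

```bash
python3 -m crank '[{"linear":[0.095,0.01,0.075],"rot":[0,0,0],"hand":0},{"linear":[0.1,0.01,0.07],"rot":[0,0,0],"hand":0},{"linear":[0.1,0.01,0.067],"rot":[0,0,0],"hand":0},{"linear":[0.1,0.01,0.063],"rot":[0,0,0],"hand":0},{"linear":[0,0,0],"rot":[0,0,0],"hand":0}]'; python3 st.py; python3 arc.py 46 48 50 52 54; python3 hang.py
```

```text
clock: 12.98
tool_pos: [0.5659, 0.2024, 0.2988]
orientation: [50.1, 89.4, 145.7]
force: [-2.1, 2.1, 0.4]
opening: 0.013
12.975 tcp [0.5659 0.2024 0.2988] yaw jaw -174.42 xaxis [-0.009  0.006 -1.   ] F [-2.1  2.1  0.4] M [0.53 0.99 0.05] op 0.013 j [ 37.9  11.7  -1.9  -0.6 -76.6 -32.2]
theta est 46.59464481684124 r err 4.627993317226327
46.0 [ 0.006  0.01  -0.085]
48.0 [0.106 0.012 0.06 ]
50.0 [0.108 0.012 0.056]
52.0 [0.11  0.012 0.052]
54.0 [0.112 0.012 0.049]
scene n 3392 hatch angle 45.674133799561645 z at hinge 0.13804439638973337 res 0.0016339644995140297
```

```bash
python3 -m crank '[{"linear":[0.095,0.01,0.055],"rot":[0,0,0],"hand":0},{"linear":[0.095,0.01,0.052],"rot":[0,0,0],"hand":0},{"linear":[0.095,0.01,0.048],"rot":[0,0,0],"hand":0},{"linear":[0.08,0.01,0.038],"rot":[0,0,0],"hand":0},{"linear":[0,0,0],"rot":[0,0,0],"hand":0}]'; python3 st.py; python3 arc.py; python3 hang.py
python3 - <<'E'
from h import *
s=load('scene'); c=s['image'][170:300,280:420,::-1]; cv2.imwrite('pics/s7.png',cv2.resize(c,(646,600),interpolation=cv2.INTER_CUBIC))
E
```

```text
clock: 13.65
tool_pos: [0.5893, 0.2048, 0.3114]
orientation: [50.0, 89.4, 145.5]
force: [-1.2, 1.1, 1.0]
opening: 0.0132
13.65 tcp [0.5893 0.2048 0.3114] yaw jaw -174.43 xaxis [-0.008  0.006 -1.   ] F [-1.2  1.1  1. ] M [0.57 0.98 0.05] op 0.0132 j [ 36.7  13.7   2.2  -0.6 -78.7 -31. ]
theta est 53.649214442711425 r err 5.547017194300935
scene n 3399 hatch angle 52.55801485191153 z at hinge 0.13998354366273333 res 0.0015871959767384414
```

View pics/s7.png

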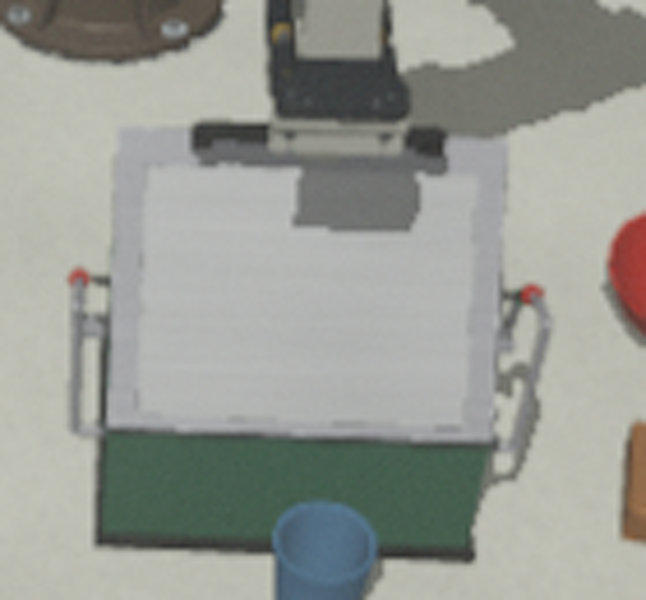

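```bash
python3 -m crank '[{"linear":[0.055,0.006,0.022],"rot":[0,0,0],"hand":0},{"linear":[0,0,0],"rot":[0,0,0],"hand":0}]'; python3 arc.py; python3 hang.py
```

```text
clock: 13.95
tool_pos: [0.5925, 0.205, 0.3127]
orientation: [50.4, 89.4, 146.0]
force: [-0.4, 1.0, 1.4]
opening: 0.0129
theta est 54.5669479765472 r err 5.5980458761209775
scene n 3357 hatch angle 53.52088202551637 z at hinge 0.14023264272794356 res 0.0016035902134741808
```

Now past balance at about 53.5°. I'll ease back about 12.5°, along the reverse arc.

```bash
python3 -m crank '[{"linear":[-0.11,-0.012,-0.05],"rot":[0,0,0],"hand":0},{"linear":[-0.11,-0.012,-0.054],"rot":[0,0,0],"hand":0},{"linear":[-0.108,-0.012,-0.058],"rot":[0,0,0],"hand":0},{"linear":[-0.106,-0.012,-0.062],"rot":[0,0,0],"hand":0},{"linear":[-0.104,-0.012,-0.065],"rot":[0,0,0],"hand":0},{"linear":[0,0,0],"rot":[0,0,0],"hand":0}]'; python3 st.py; python3 arc.py; python3 hang.py
```

```text
clock: 14.75
tool_pos: [0.5589, 0.2016, 0.2948]
orientation: [24.4, 89.5, 120.0]
force: [0.1, 1.3, 0.8]
opening: 0.0132
14.75 tcp [0.5589 0.2016 0.2948] yaw jaw -174.4 xaxis [-0.004  0.008 -1.   ] F [0.1 1.3 0.8] M [ 0.51 -0.19  0.01] op 0.0132 j [ 38.3  10.9  -3.4  -0.5 -75.6 -32.6]
theta est 44.42598759673501 r err 4.817338002420115
scene n 3356 hatch angle 43.22520524696322 z at hinge 0.1381703549041044 res 0.0016330913160572708
```

Another 2° or so to the middle of the green stretch, then settle and check.

```bash
python3 -m crank '[{"linear":[-0.1,-0.012,-0.07],"rot":[0,0,0],"hand":0},{"linear":[0,0,0],"rot":[0,0,0],"hand":0},{"linear":[0,0,0],"rot":[0,0,0],"hand":0},{"linear":[0,0,0],"rot":[0,0,0],"hand":0},{"linear":[0,0,0],"rot":[0,0,0],"hand":0}]'; python3 st.py; python3 arc.py; python3 hang.py
python3 - <<'E'
from hang import *
from meas import dial
hang('top'); t=load('top'); dial(t,'top')
s=load('scene'); c=s['image'][170:300,280:420,::-1]; cv2.imwrite('pics/s8.png',cv2.resize(c,(646,600),interpolation=cv2.INTER_CUBIC))
cv2.imwrite('pics/s9.png',cv2.resize(s['image'][...,::-1],(800,600)))
E
```

```text
clock: 15.42
tool_pos: [0.5529, 0.201, 0.2906]
orientation: [25.6, 89.5, 121.2]
force: [-0.9, 0.9, 1.4]
opening: 0.0128
15.425 tcp [0.5529 0.201  0.2906] yaw jaw -174.4 xaxis [-0.005  0.007 -1.   ] F [-0.9  0.9  1.4] M [0.63 0.17 0.03] op 0.0128 j [ 38.7  10.5  -4.5  -0.5 -74.9 -32.9]
theta est 42.478531285036794 r err 4.597925908977885
scene n 3407 hatch angle 41.43118734523608 z at hinge 0.13759277533133746 res 0.0016058913418910607
top n 665 hatch angle 41.52021208360712 z at hinge 0.14061105164919493 res 0.0011436272654379077
top red 5 [ 0.59782028 -0.14838332]
top plate ((586.1239013671875, -204.00636291503906), (126.78079223632812, 131.90113830566406), 72.48626708984375)
top white 17 [ 0.58794177 -0.20356868] [ 0.57447026 -0.23089709] [ 0.5982648  -0.17795368] 0.09523057015821797 [ 0.1852359   0.9826941   0.58794177 -0.20356868]
top bar top 71 ((588.4049682617188, -204.87896728515625), (56.27510070800781, 18.211257934570312), 78.79003143310547) [0.09624552 0.10038439]
```

View pics/s9.png

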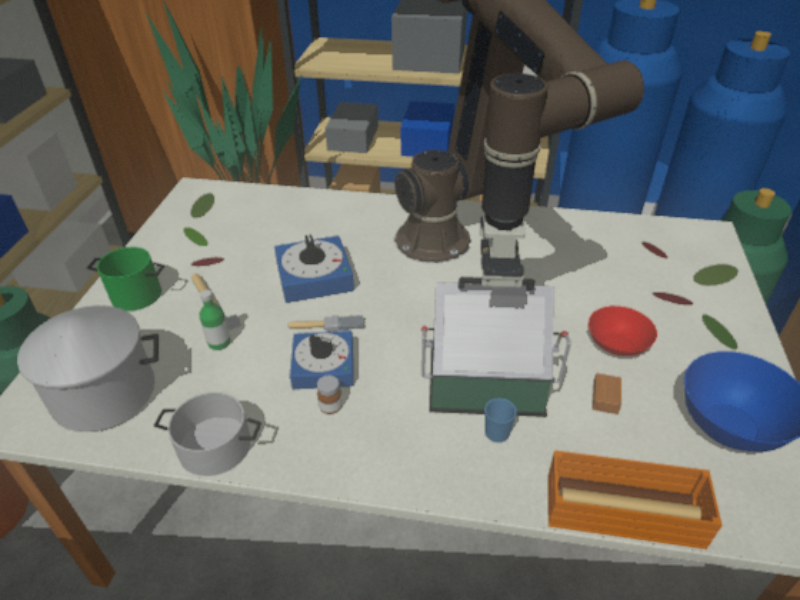

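View pics/s8.png

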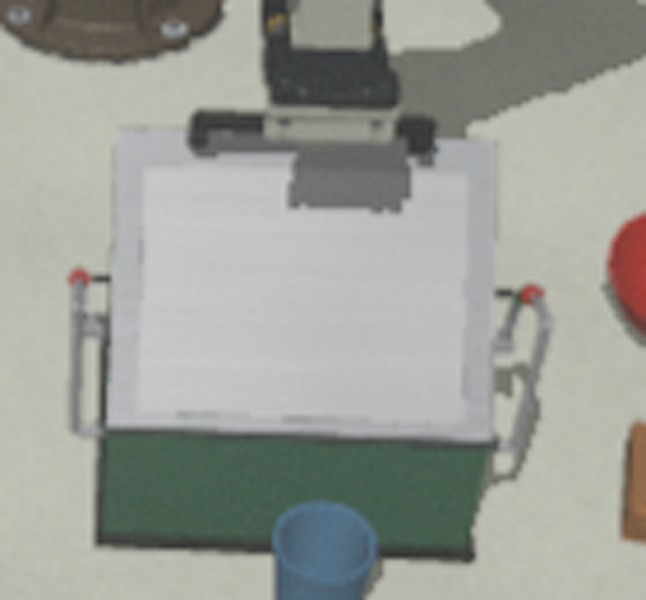

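```bash
python3 -c "
from plant import ticket
print(ticket.close_job())"; python3 st.py
```

```text
the job is handed in; nothing more can be done
None
the job is handed in; nothing more can be done
```

I handed the job in at about 15.5 s of the 58 s. The knob is on its mark, and the gripper is still holding the hatch at about 41.5° open, in the green stretch.

- **Knob:** I turned the smaller blue control's knob about 58° clockwise. The last picture puts the pointer at 79° in the table plane and the red mark at 78–79°.
- **Hatch:** I gripped the bar and raised the hatch to 53.5° open, just past balance, holding it throughout. I then eased it back to where it is now.
- **Other things:** the last pictures show nothing else on the table visibly moved. The forces at the checks stayed low, with a brief peak of about 12 N when the fingers closed on the knob.
- **Checks that disagreed:** the arm-position estimate of the hatch angle ran about 1° higher than the depth measurement (42.5° against 41.5°), and its radius was off by 4.6 mm, probably from where the bar sits in the fingers. Both angles lie inside the 36–46° band. The side pins are too small in the images to confirm against the green paint by eye.

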